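# Pack a stoneware gift tray, lowest piece first

## Robot

A 7-joint arm with a two-finger parallel gripper is mounted at the origin on the work surface. World frame = base frame: x ahead of the robot, y to its left, z up, the work surface at z = 0. Lengths are in m, angles in rad, forces in N, time in s.
With the tool pointing down it reaches from about 0.425 to 0.875 m from the base axis. Payload 9.9 kg.
Tool frame: the origin (TCP) lies at the very end of the fingers, on their centre line; the grasp point (between the pads) lies behind it (manip.pinch_z is the z of the grasp point in the tool frame, in m); z points along the fingers, y is the line along which they close (so a half turn about z gives the same grasp; the last joint's range is limited). The gripper opens to 85 mm and grips with 20 to 120 N. Pads are 22 mm wide; open, the fingers measure 114 mm over their backs; the gripper's body (76 mm by 85 mm) begins 54 mm behind the grasp point. The pads swing forward as they close: fully open they stand 13 mm farther back than shut.
Start: joints at [-1.283, 0.576, 0.025, 1.437, -0.015, 1.129, -0.057], TCP at [0.245, 0.629, 0.231] pointing down, gripper open.
Joint ranges: [-2.76, 2.76], [-0.34, 2.15], [-1.52, 1.57], [0.19, 2.46], [-1.09, 4.23], [0.17, 1.99], [-2.82, 2.82]. Speed limits (rad/s): [2.22, 2.22, 3.01, 3.01, 3.14, 3.14, 3.14].

## Interface

Orientations are given as a unit quaternion [x, y, z, w].
In Python, from rig import monitor, imaging, manip gives the robot as it stands.
- The arm moves only by the tool carry_out, never from a script. Its argument "targets" is a list of rows, each a list of 3 entries, a list of its own where there are three numbers: the shift along the world's x, y, z in m, then the turn about the world's z in degrees, then the gripper's target within -1 to 1 (shut at 1, half-way at 0, fully open at -1). A call has exactly 10 rows; each row shifts and turns the commanded pose from where the row before left it; what a row does not reach is not made up. A row lasts 1/12 s, in which the tool goes at most 41.7 mm and 7.16 degrees, less where a joint would pass 70% of its speed; a pose out of reach is approached as far as the arm can. A call is refused whole if a number of a shift passes 0.0417 or a number of a turn 7.16, either way. A call with a gripper value outside its range is refused whole. The fingers move at their own pace and stop on an object; "squeeze" is the grip in N (left out, the last holds). Time passes only in rows, so rows that do not move let the fingers close, or fill a call up. It gives the time, the measured TCP pose, the force, the opening and the grip force at its end, in the units of the state.
- monitor.read_state(): the state, without advancing time (a new reading comes with each control period).
- imaging.get_image(name): name is "scene" or "top" or "wrist"; returns a dict with "color" (480x640x3 uint8, red, green, blue), "camera_matrix" (3x3 intrinsics, pixels), "pose" (4x4, takes a point from camera to world coordinates). Camera axes: x right, y up, looking along -z (the intrinsics and any distortion apply to the point x, -y, -z); pixel columns grow to the right and rows downward; lengths in m; the calibration is good to about 2 mm. A picture is of the moment at which its call begins. There is no depth.
- manip.sign_off(): hands the job in; it is judged then, once.
The state is a dict: "t": time; "qpos": joint angles; "joint_velocities": joint speeds; "tau": joint torques, N m; "ee_pos": TCP position; "tcp_rot": TCP orientation; "wrist_force": force on the tool from outside, world axes, zero at the start; "wrist_torque": the same for the moment, N m; "gripper_width": finger opening in m; "gripper_force": force on a finger pad.
Only numpy, scipy, OpenCV 4.12 (cv2) and the standard library are available. Lean on these libraries where they do the work, as an engineer would, in place of code of your own. Each camera call takes 0.05 s, during which the arm holds its last target. There are 200 camera calls.

## Task

Pack the three-cell wooden gift tray on the pottery stall, lowest piece first so that the tall one is never in the way: set the cream pot with the brown lid in the middle cell, then the sandy tumbler upright in the cell with the yellow felt. Then stand the lying green bottle upright on the round cork mat and let go of it there, take hold of it afresh and set it upright in the cell with the blue felt. It is glazed ware: set every piece down gently, without dropping or ramming it, and leave the blue lidded pot, the oil lamps and the bowl of buttons where they are.

Things in the scene. Friction and masses are not known exactly. Their poses are not given: they have to be found in the camera images.
- tray: Fixed wooden gift tray with three square cells in one row along its y axis. Outside 68 (x) by 192 (y) by 48 mm high; cells 56 by 56 mm, walls 6 mm thick, cell centres 62 mm apart; the felt-lined cell floors are 10 mm above the table, so the rim stands 38 mm above them. Origin under the centre of the middle cell, on the table; its yaw varies.
- cell_middle (a point): Centre of the middle cell's grey felt floor (cell for the lidded pot), 10 mm above the table; axes as the tray's.
- felt_yellow_top (a point): Top centre of the yellow felt lining the floor of one end cell (for the tumbler); which end varies; axes as the tray's.
- felt_blue_top (a point): Top centre of the blue felt lining the floor of the other end cell (for the bottle); axes as the tray's.
- pot_mid (a point): Cream round stoneware pot with a brown lid fixed to it, standing upright, 66 mm high, 47 mm across; body and lid rim to 33 mm, the lid rises to 37 mm at the knob's foot. Its round brown knob is 19 mm across from 48 to 63 mm above the underside (stem 15 mm across at 42 mm). About 140 g. The point is its centre, 33 mm above its underside; z up its axis.
- cup_mid (a point): Sandy stoneware tumbler, open, no handle, standing upright, 85 mm high, 42 mm across the foot, 45 mm at 6 mm height, widening evenly to 52 mm at the rim, wall 4 mm. About 160 g. The point is its centre, 42.5 mm above its underside; z up its axis.
- bottle_mid (a point): Green slab-built bottle, 155 mm long, lying on a flat side at the start. From the foot: square body 42 by 42 mm for 95 mm (brown band 51 to 69 mm), shoulder to 108 mm, round neck 24 mm across to 150 mm, lip 28 mm across. About 320 g, balances 60 mm from the foot. The point is on its axis, 77.5 mm from the foot; x points from foot to neck (up when it stands), y and z square to the flat sides.
- mat_top (a point): Top centre of a round cork mat, 110 mm across, fixed on the table, top 6 mm above it. The bottle is to be stood here before it goes into the tray.
- pot2_mid (a point): Bystander: all-blue lidded pot of the same shape and size as the cream one; point at its centre. Leave it alone.
- bowl_mid (a point): Bystander: cream bowl of buttons, 86 mm across, 42 mm high; point half-way up. Leave it alone.
- lamp_red_mid (a point): Bystander: red glass oil lamp, 64 mm across, 140 mm high; point half-way up. Leave it alone.
- lamp_blue_mid (a point): Bystander: blue glass oil lamp, 64 mm across, 140 mm high; point half-way up. Leave it alone.

How it is judged:
By the outcome, as a careful person would: the job done as asked, in the order asked, and still so for the second after the job is handed in, with the robot touching nothing.
It also fails if it takes over 72 s, if anything falls off the work surface, if the arm or the gripper's body presses on something with over 40 N, if the wrist force passes 120 N, or if a joint passes its speed limit or range.

## Working session

There is one attempt and no reset: what is moved stays moved. The work goes in short steps, Python scripts to look and compute and a tool call to move; the robot and the scene stay as the last step left them, time stands still between calls to the robot, and variables do not carry over. Pictures are saved under pics/ and viewed, at most 10 in all, crops included, and the job is handed in when it is done.

Besides the shell and the picture viewer there is one more tool, called after "Request:" as name(argument=value, ...), one argument or row to a line, values as JSON. carry_out: Moves the arm, as the interface text tells. Its arguments: {"type":"object","properties":{"targets":{"type":"array"},"squeeze":{"type":"number"}},"required":["targets"]}

```bash
ls; mkdir -p pics
python3 - <<'E'
from rig import monitor, imaging, manip
import cv2, numpy as np
s=monitor.read_state(); print(s['t'],s['ee_pos'],s['tcp_rot'],s['wrist_force'],s['gripper_width'],manip.pinch_z)
for n in ['scene','top']:
    r=imaging.get_image(n); cv2.imwrite(f'pics/{n}0.png',r['color'][:,:,::-1]); print(n,np.round(r['camera_matrix'],1).tolist(),np.round(r['pose'],4).tolist(), [k for k in r])
E
```

```text
pics
0.0 [0.24503206 0.62847347 0.23046287] [ 1.84786861e-01  9.82778292e-01 -7.94439175e-04 -1.17552100e-04] [ 0.6017198  -0.78046705  0.29161177] 0.08542283699116233 -0.0187
scene [[444.7, 0.0, 326.4], [0.0, 444.7, 243.6], [0.0, 0.0, 1.0]] [[0.6688, -0.5367, 0.5145, 1.1246], [0.7433, 0.4924, -0.4528, -0.4599], [-0.0103, 0.6852, 0.7282, 0.7941], [0.0, 0.0, 0.0, 1.0]] ['color', 'camera_matrix', 'pose']
top [[463.2, 0.0, 316.3], [0.0, 463.2, 235.4], [0.0, 0.0, 1.0]] [[0.0134, 0.9894, -0.1448, 0.4953], [-0.9999, 0.0123, -0.0086, -0.018], [-0.0068, 0.1449, 0.9894, 0.9755], [0.0, 0.0, 0.0, 1.0]] ['color', 'camera_matrix', 'pose']
```

View pics/top0.png

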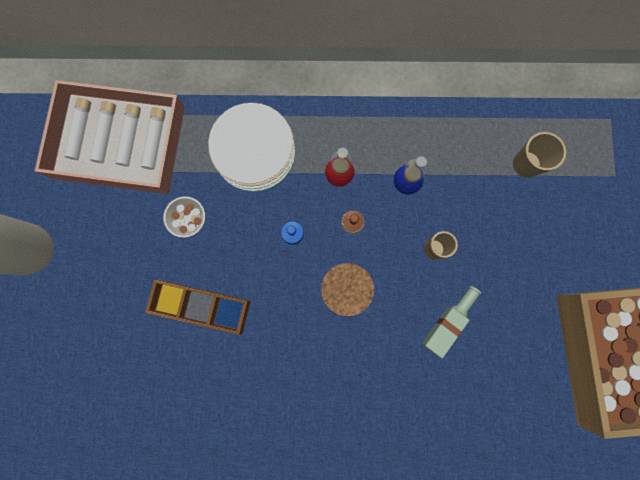

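View pics/scene0.png

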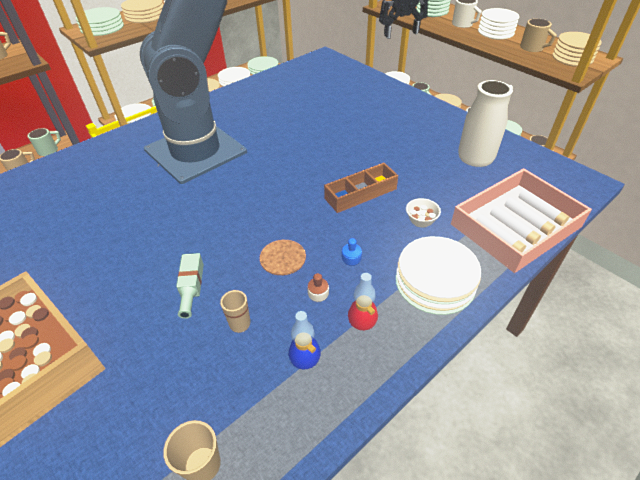

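The top view shows the tray at (198,306) with the yellow end on the left, the cream pot's knob at (354,218), the cup rim at (443,244), the bottle from (434,344) to (474,291), and the mat at (348,290). I'll enlarge these areas for the corner pixels.

```bash
cat > h.py <<'E'
from rig import monitor, imaging, manip
import cv2, numpy as np
from scipy.spatial.transform import Rotation as R
def ray(r,u,v,z):
    K,T=r['camera_matrix'],r['pose']
    d=T[:3,:3]@np.array([(u-K[0,2])/K[0,0],-(v-K[1,2])/K[1,1],-1]); o=T[:3,3]
    return o+d*(z-o[2])/d[2]
def proj(r,p):
    K,T=r['camera_matrix'],r['pose']; c=T[:3,:3].T@(np.array(p)-T[:3,3])
    return K[0,0]*c[0]/-c[2]+K[0,2], -K[1,1]*c[1]/-c[2]+K[1,2]
def st():
    s=monitor.read_state(); q=R.from_quat(s['tcp_rot']).as_matrix()
    print('t',round(s['t'],2),'p',np.round(s['ee_pos'],4),'yawY',round(np.degrees(np.arctan2(q[1,1],q[0,1])),1),'tilt',np.round(q[:,2],3),'w',round(s['gripper_width'],4),'F',np.round(s['wrist_force'],1),'q',np.round(s['qpos'],2))
    return s
E
python3 - <<'E'
from h import *
st()
im=cv2.imread('pics/top0.png')
a=cv2.resize(im[270:345,135:265],None,fx=6,fy=4,interpolation=cv2.INTER_CUBIC)
a=cv2.resize(im[275:340,140:260],(600,325),interpolation=cv2.INTER_CUBIC)   #5x
b=cv2.resize(im[280:365,415:490],(300,340),interpolation=cv2.INTER_CUBIC)  #4x
c=cv2.resize(im[200:265,330:470],(560,260),interpolation=cv2.INTER_CUBIC) #4x
o=np.zeros((600,800,3),np.uint8); o[:260,:560]=c; o[260:585,:480]=a[:,:480]; o[260:,500:]=b
hsv=cv2.cvtColor(im,cv2.COLOR_BGR2HSV)
cv2.imwrite('pics/c0.png',o)
E
```

```text
t 0.1 p [0.2451 0.6285 0.2305] yawY 68.7 tilt [-0.    -0.001 -1.   ] w 0.0853 F [-0.1  0.1  0.1] q [-1.28  0.58  0.02  1.44 -0.02  1.13 -0.06]
```

View pics/c0.png

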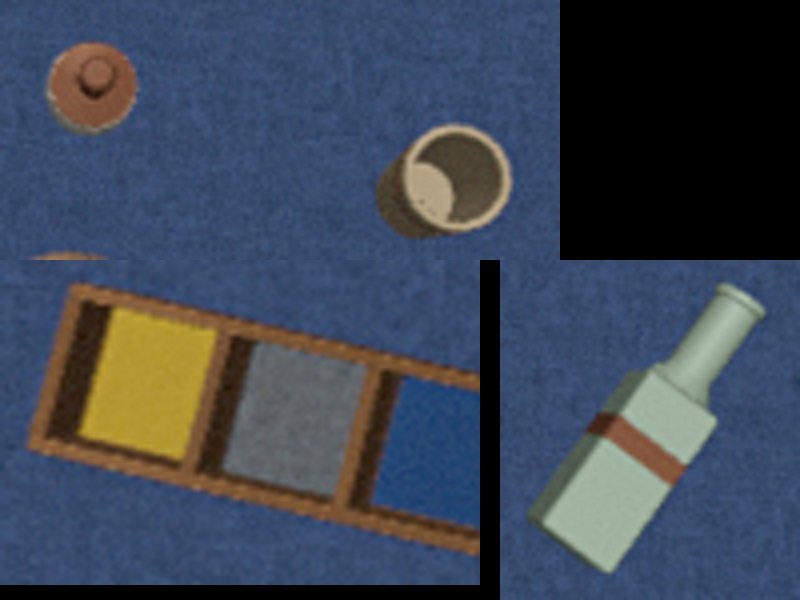

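In the crops, the tray dividers run from (186,288.6) to (178.6,317.4) and from (215.4,295.6) to (209,324.4). The pot knob is at (354.2,218.5) and the cup rim centre at (444.5,244.5). The bottle's top face has corners (423.8,344.5), (442.5,358), (469.3,320) and (450,307.5).

Run:
```python
from h import *
r=imaging.get_image('top')
P=lambda u,v,z:np.round(ray(r,u,v,z),4)
d=[P(u,v,.048) for u,v in [(186,288.6),(178.6,317.4),(215.4,295.6),(209,324.4)]]
m=np.mean(d,axis=0); y=(d[0]+d[1]-d[2]-d[3])/2
print('tray',m,'sep',np.linalg.norm(y),'yaw y-axis',np.degrees(np.arctan2(y[1],y[0])), 'len',np.linalg.norm(d[0]-d[1]))
print('ends',P(155,280,.048),P(146.4,312.6,.048),P(249,297,.048))
print('pot knob',P(354.2,218.5,.062),'lid',P(353,221.7,.033),'cup',P(444.5,244.5,.085),'mat',P(348,290,.006))
b=[P(u,v,.042) for u,v in [(423.8,344.5),(442.5,358),(469.3,320),(450,307.5)]]
f=(b[0]+b[1])/2;s=(b[2]+b[3])/2
print('bottle foot',f,'sh',s,np.linalg.norm(f-s),np.linalg.norm(b[0]-b[1]),'dir',np.degrees(np.arctan2(*(s-f)[1::-1])),'lip',P(476,289.5,.033))
print('blue pot',P(292,229,.062),'blue lamp',P(409,180,.05),P(420,161,.14),'red lamp',P(340,170,.05))
```

```text
tray [0.48585  0.224175 0.048   ] sep 0.0614199682513757 yaw y-axis 77.87592395718116 len 0.05797240722964683
ends [0.5369 0.3114 0.048 ] [0.4724 0.3244 0.048 ] [0.5058 0.1221 0.048 ]
pot knob [ 0.6642 -0.0855  0.062 ] lid [ 0.6628 -0.0852  0.033 ] cup [ 0.611  -0.2584  0.085 ] mat [ 0.5234 -0.077   0.006 ]
bottle foot [ 0.40525 -0.24215  0.042  ] sh [ 0.4785 -0.2963  0.042 ] 0.09109217858850456 0.0440828764941672 dir -36.47363279172542 lip [ 0.527  -0.3334  0.033 ]
blue pot [0.6414 0.0386 0.062 ] blue lamp [ 0.7481 -0.1987  0.05  ] [ 0.7602 -0.2022  0.14  ] red lamp [ 0.7677 -0.057   0.05  ]
```

Request:
carry_out(
  targets=[
    [[0.02,-0.035,0],-3.96,-0.3],
    [[0.02,-0.035,0],-3.96,-0.3],
    [[0.02,-0.035,0],-3.96,-0.3],
    [[0.02,-0.035,0],-3.96,-0.3],
    [[0.02,-0.035,0],-3.96,-0.3],
    [[0.02,-0.035,0],-3.96,-0.3],
    [[0.02,-0.035,0],-3.96,-0.3],
    [[0.02,-0.035,0],-3.96,-0.3],
    [[0.02,-0.035,0],-3.96,-0.3],
    [[0.02,-0.035,0],-3.96,-0.3],
  ],
  squeeze=30,
)

```text
t: 0.98
ee_pos: [0.4457, 0.2771, 0.2313]
tcp_rot: [0.508, 0.861, 0.0, -0.0]
wrist_force: [0.2, -0.2, 1.0]
gripper_width: 0.0558
gripper_force: 0.0
```

Request:
carry_out(
  targets=[
    [[0.02,-0.035,0],-3.96,-0.3],
    [[0.02,-0.035,0],-3.96,-0.3],
    [[0.02,-0.035,0],-3.96,-0.3],
    [[0.02,-0.035,0],-3.96,-0.3],
    [[0.02,-0.035,0],-3.96,-0.3],
    [[0.02,-0.035,0],-3.96,-0.3],
    [[0.02,-0.035,0],-3.96,-0.3],
    [[0.02,-0.035,0],-3.96,-0.3],
    [[0.02,-0.035,0],-3.96,-0.3],
    [[0,0,0],-3.96,-0.3],
  ],
)

```text
t: 1.82
ee_pos: [0.6272, -0.0459, 0.2314]
tcp_rot: [0.773, 0.635, -0.001, 0.003]
wrist_force: [-1.4, 0.0, -0.2]
gripper_width: 0.0554
gripper_force: 0.0
```

Run:
```python
from h import *
s=st(); r=imaging.get_image('wrist'); cv2.imwrite('pics/w1.png',r['color'][:,:,::-1])
print(np.round(r['camera_matrix'],1).tolist(),np.round(r['pose'],3).tolist())
print(proj(r,[.664,-.0855,.062]), proj(r,s['ee_pos']))
```

```text
t 1.82 p [ 0.6272 -0.0459  0.2314] yawY -11.2 tilt [ 0.002 -0.006 -1.   ] w 0.0554 F [-1.4  0.  -0.2] q [-0.29  0.55  0.48  1.58 -0.27  1.08  0.05]
[[365.4, 0.0, 319.5], [0.0, 365.4, 240.4], [0.0, 0.0, 1.0]] [[0.981, 0.188, 0.049, 0.641], [-0.194, 0.945, 0.263, 0.021], [0.003, -0.267, 0.964, 0.373], [0.0, 0.0, 0.0, 1.0]]
(np.float64(367.29353719196104), np.float64(254.82995747251815)) (np.float64(318.18155309454033), np.float64(305.34076201523965))
```

View pics/w1.png

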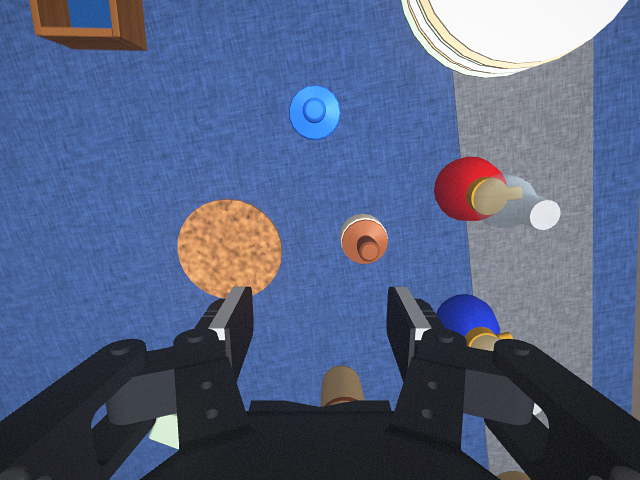

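The wrist view puts the knob at (369,248), the pot's lid rim at (364,241) and the mat at (230,248). I'll check these against the top-view figures.

Run:
```python
from h import *
s=st(); r=imaging.get_image('wrist'); cv2.imwrite('pics/w1b.png',r['color'][:,:,::-1])
a=cv2.imread('pics/w1.png').astype(int); b=r['color'][:,:,::-1]
g=lambda x:cv2.cvtColor(x.astype(np.uint8)[:300],cv2.COLOR_BGR2GRAY).astype(np.float32)
print('shift since',cv2.phaseCorrelate(g(a),g(b)))
for n,u,v,z in [('knob',369,248,.064),('lid',364,241,.033),('mat',230,248,.006),('bluepot',315,110,.064)]: print(n,np.round(ray(r,u,v,z),4))
t=imaging.get_image('top')['color']; hsv=cv2.cvtColor(t,cv2.COLOR_RGB2HSV)
R2=imaging.get_image('top')
m=((hsv[...,0]<16)&(hsv[...,1]>90)).astype(np.uint8); m=cv2.morphologyEx(m,cv2.MORPH_OPEN,np.ones((3,3)))
n,l,ss,c=cv2.connectedComponentsWithStats(m)
for i in range(1,n):
    if 50<ss[i][4]<6000 : print(ss[i],np.round(c[i],1),np.round(ray(R2,*c[i],.006),4))
```

```text
t 1.87 p [ 0.626  -0.0417  0.2309] yawY -11.4 tilt [ 0.    -0.003 -1.   ] w 0.0557 F [ 0.5 -0.1 -0.6] q [-0.3   0.54  0.47  1.58 -0.27  1.08  0.05]
shift since ((2.1750583213836876, 4.567699962524557), 0.8223778913815816)
knob [ 0.6648 -0.0741  0.064 ]
lid [ 0.6637 -0.0761  0.033 ]
mat [ 0.5267 -0.0639  0.006 ]
bluepot [0.6411 0.0479 0.064 ]
[  39   84  133   86 1774] [ 83.3 113.5] [0.9029 0.5084 0.006 ]
[138 101  46  92 733] [168.9 151.7] [0.8176 0.3139 0.006 ]
[ 53 174  29   8 122] [ 67.  177.6] [0.7569 0.5313 0.006 ]
[ 83 178  20   7  90] [ 92.7 180.8] [0.7504 0.475  0.006 ]
[122 183  15   6  61] [129.  185.7] [0.7406 0.3955 0.006 ]
[184 204   9  10  65] [187.9 208.4] [0.6921 0.2656 0.006 ]
[151 280   7  14  56] [154.2 286.4] [0.5254 0.3272 0.006 ]
[177 287  17  34 200] [183.4 303.1] [0.4919 0.2643 0.006 ]
[146 296  12  18 105] [151.1 304.7] [0.4877 0.3312 0.006 ]
[ 588  297   52   88 2444] [613.2 337.1] [ 0.4351 -0.6183  0.006 ]
[202 299  17  28 141] [210.3 314.1] [0.4701 0.2073 0.006 ]
[157 312  19   7  76] [165.8 315. ] [0.467  0.2994 0.006 ]
[439 319  21  16 139] [449.2 326.1] [ 0.4526 -0.2848  0.006 ]
[607 377  33  47 943] [626.2 405. ] [ 0.3022 -0.6337  0.006 ]
```

Request:
carry_out(
  targets=[
    [[0.01,-0.01,-0.02],0,-0.3],
    [[0.01,-0.01,-0.02],0,-0.3],
    [[0.01,-0.01,-0.02],0,-0.3],
    [[0.008,-0.01,-0.02],0,-0.3],
    [[0,0,-0.02],0,-0.3],
    [[0,0,0],0,-0.3],
    [[0,0,0],0,-0.3],
    [[0,0,0],0,-0.3],
    [[0,0,0],0,-0.3],
    [[0,0,0],0,-0.3],
  ],
)

```text
t: 2.85
ee_pos: [0.6638, -0.0755, 0.1329]
tcp_rot: [0.768, 0.64, 0.001, 0.001]
wrist_force: [0.5, 0.1, 0.3]
gripper_width: 0.0557
gripper_force: 0.0
```

Run:
```python
from h import *
s=st(); r=imaging.get_image('wrist'); cv2.imwrite('pics/w2.png',r['color'][:,:,::-1])
t=imaging.get_image('top'); cv2.imwrite('pics/t2.png',t['color'][:,:,::-1])
np.save('w2.npy',r['pose']); print(proj(r,[.664,-.0855,.064]),proj(r,[.664,-.0785,.064]))
o=np.zeros((480,800,3),np.uint8); o[:,:560]=cv2.resize(r['color'][40:360,140:513,::-1],(560,480),interpolation=cv2.INTER_CUBIC)
o[:240,560:]=cv2.resize(t['color'][200:280,330:410,::-1],(240,240),interpolation=cv2.INTER_CUBIC)
cv2.imwrite('pics/c2.png',o)
```

```text
t 2.85 p [ 0.6638 -0.0755  0.1329] yawY -10.4 tilt [ 0.002  0.    -1.   ] w 0.0557 F [0.5 0.1 0.3] q [-0.2   0.69  0.42  1.59 -0.33  0.93  0.15]
(np.float64(321.54166652657995), np.float64(271.3541801964235)) (np.float64(319.48133900051187), np.float64(260.6794418838692))
```

View pics/c2.png

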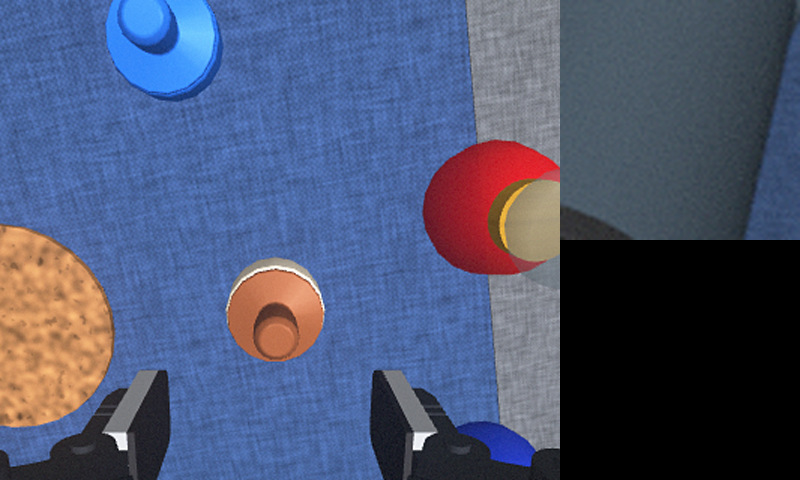

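The knob top sits at wrist pixel (324,265), which gives about (0.666, −0.082), so the measurements agree within 4 mm. Next I go down and close.

Request:
carry_out(
  targets=[
    [[0.002,-0.006,-0.02],0,-0.3],
    [[0,0,-0.02],0,-0.3],
    [[0,0,-0.02],0,-0.3],
    [[0,0,-0.02],0,-0.3],
    [[0,0,-0.008],0,-0.3],
    [[0,0,-0.005],0,-0.3],
    [[0,0,0],0,-0.3],
    [[0,0,0],0,-0.1],
    [[0,0,0],0,0.2],
    [[0,0,0],0,0.4],
  ],
)

```text
t: 3.78
ee_pos: [0.6659, -0.0823, 0.0395]
tcp_rot: [0.769, 0.639, 0.001, 0.001]
wrist_force: [0.1, -0.2, 0.1]
gripper_width: 0.0262
gripper_force: 0.0
```

Request:
carry_out(
  targets=[
    [[0,0,0],0,0.6],
    [[0,0,0],0,1],
    [[0,0,0],0,1],
    [[0,0,0],0,1],
    [[0,0,0],0,1],
    [[0,0,0],0,1],
    [[0,0,0.004],0,1],
    [[0,0,0.01],0,1],
    [[0,0,0.02],0,1],
    [[0,0,0.03],0,1],
  ],
  squeeze=30,
)

```text
t: 4.62
ee_pos: [0.6635, -0.0817, 0.1012]
tcp_rot: [0.769, 0.639, -0.002, -0.002]
wrist_force: [1.2, 0.6, -1.3]
gripper_width: 0.0179
gripper_force: 29.4
```

Request:
carry_out(
  targets=[
    [[-0.01,0.015,0.02],0,1],
    [[-0.018,0.026,0.02],0,1],
    [[-0.02,0.03,0.02],0,1],
    [[-0.02,0.03,0.02],0,1],
    [[-0.02,0.03,0],0,1],
    [[-0.02,0.03,0],0,1],
    [[-0.018,0.026,0],0,1],
    [[-0.01,0.015,0],0,1],
    [[0,0,0],0,1],
    [[0,0,0],0,1],
  ],
)

```text
t: 5.45
ee_pos: [0.5288, 0.121, 0.183]
tcp_rot: [0.768, 0.64, 0.0, -0.0]
wrist_force: [-0.5, -0.9, -1.3]
gripper_width: 0.0179
gripper_force: 29.6
```

Run:
```python
from h import *
s=st(); r=imaging.get_image('wrist'); cv2.imwrite('pics/w3.png',r['color'][:,:,::-1]); np.save('w3.npy',r['pose'])
c,sn=np.cos(np.radians(79.5)),np.sin(np.radians(79.5))
im=r['color'][:,:,::-1].copy()
for a in (-.093,-.031,.031,.093):
  for b in (-.031,.031):
    p=proj(r,[.486+a*c+b*sn,.2242+a*sn-b*c,.048]); print(a,b,np.round(p,1))
```

```text
t 5.45 p [0.5288 0.121  0.183 ] yawY -10.4 tilt [ 0.     0.001 -1.   ] w 0.0179 F [-0.5 -0.9 -1.3] q [-0.63  0.47  0.48  1.87 -0.28  0.87 -0.2 ]
-0.093 -0.031 [200.9 229.3]
-0.093 0.031 [280.4 229.5]
-0.031 -0.031 [194.  147.3]
-0.031 0.031 [278.3 147.6]
0.031 -0.031 [186.2  54.7]
0.031 0.031 [275.9  55.1]
0.093 -0.031 [177.4 -50.5]
0.093 0.031 [273.2 -50.1]
```

View pics/w3.png

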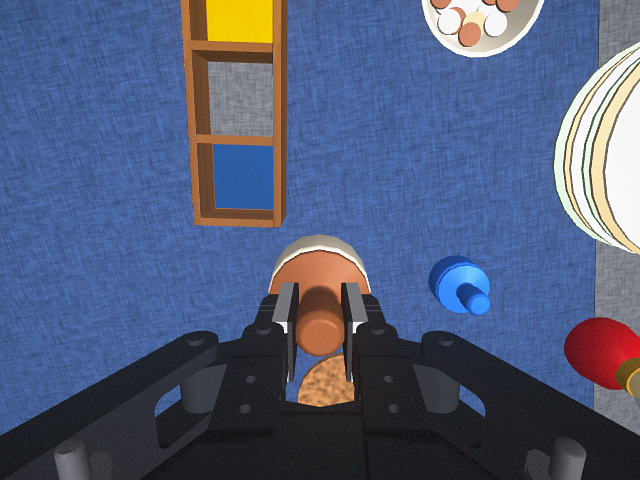

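The wrist view shows the tray's dividers at rows 139 and 47 and the blue end wall at row 221. That is about 8 px (7 mm) further along y than the top view predicts. I'll let the scene camera settle it.

Run:
```python
from h import *
r=imaging.get_image('scene'); im=cv2.imread('pics/scene0.png')
x0,y0,k=250,155,5
o=cv2.resize(im[y0:y0+120,x0:x0+155],None,fx=k,fy=k,interpolation=cv2.INTER_CUBIC)
c,sn=np.cos(np.radians(79.5)),np.sin(np.radians(79.5))
def dot(p,col):
    u,v=proj(r,p); cv2.circle(o,(int((u-x0+.5)*k),int((v-y0+.5)*k)),3,col,-1)
for dy,col in ((0,(255,255,255)),(.007,(0,255,0))):
  for a in (-.096,.096):
    for b in (-.034,.034): dot([.486+a*c+b*sn,.2242+dy+a*sn-b*c,.048],col)
  for t in np.arange(0,6.28,.4): dot([.5234+.055*np.cos(t),-.077+dy+.055*np.sin(t),.006],col)
  dot([.6414,.0386+dy,.066],col)
cv2.imwrite('pics/c4.png',o); print(o.shape)
```

```text
(600, 775, 3)
```

View pics/c4.png

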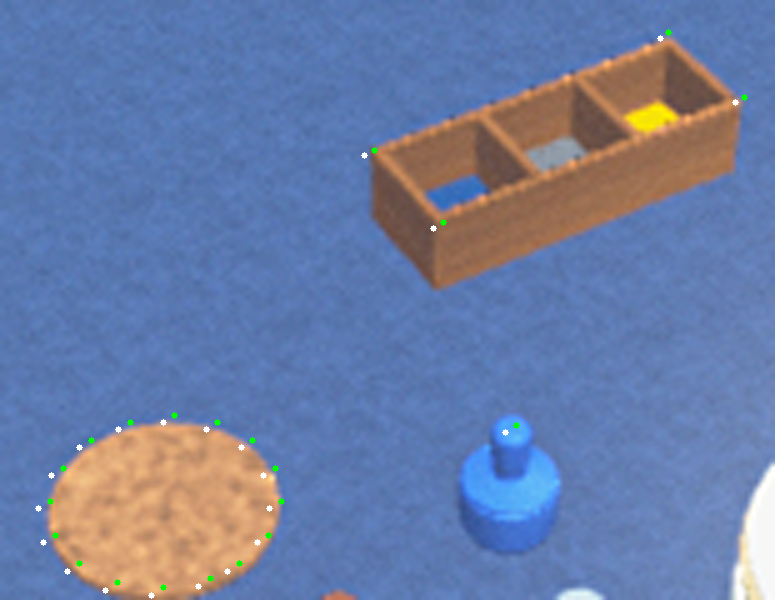

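The scene camera falls between the two, so I take the tray centre as (0.486, 0.228) and the mat as (0.526, −0.072). I'll go over the middle cell and down partway, watching the force.

Request:
carry_out(
  targets=[
    [[-0.008,0.015,0],0,1],
    [[-0.01,0.025,0],0,1],
    [[-0.01,0.028,0],0,1],
    [[-0.01,0.025,0],0,1],
    [[-0.005,0.015,0],0,1],
    [[0,0,-0.01],0,1],
    [[0,0,-0.02],0,1],
    [[0,0,-0.02],0,1],
    [[0,0,-0.012],0,1],
    [[0,0,0],0,1],
  ],
)

```text
t: 6.38
ee_pos: [0.4859, 0.2255, 0.118]
tcp_rot: [0.77, 0.638, -0.002, 0.0]
wrist_force: [-0.9, -0.2, -1.9]
gripper_width: 0.0178
gripper_force: 29.6
```

Request:
carry_out(
  targets=[
    [[0,0,-0.01],0,1],
    [[0,0,-0.01],0,1],
    [[0,0,-0.008],0,1],
    [[0,0,-0.007],0,1],
    [[0,0,-0.005],0,1],
    [[0,0,-0.003],0,1],
    [[0,0,0],0,1],
    [[0,0,0],0,1],
    [[0,0,0],0,1],
    [[0,0,0],0,1],
  ],
)

```text
t: 7.22
ee_pos: [0.4864, 0.2281, 0.0777]
tcp_rot: [0.769, 0.639, 0.0, 0.0]
wrist_force: [0.7, -0.4, -2.4]
gripper_width: 0.0176
gripper_force: 29.6
```

Request:
carry_out(
  targets=[
    [[0,0,-0.006],0,1],
    [[0,0,-0.006],0,1],
    [[0,0,-0.005],0,1],
    [[0,0,-0.004],0,1],
    [[0,0,-0.002],0,1],
    [[0,0,-0.001],0,1],
    [[0,0,-0.001],0,1],
    [[0,0,-0.001],0,1],
    [[0,0,0],0,1],
    [[0,0,0],0,1],
  ],
)

```text
t: 8.05
ee_pos: [0.4863, 0.2279, 0.0514]
tcp_rot: [0.769, 0.639, 0.0, 0.0]
wrist_force: [-0.1, 0.1, -1.8]
gripper_width: 0.0178
gripper_force: 29.6
```

Request:
carry_out(
  targets=[
    [[0,0,-0.0007],0,1],
    [[0,0,-0.0007],0,1],
    [[0,0,-0.0006],0,1],
    [[0,0,-0.0005],0,1],
    [[0,0,0],0,1],
    [[0,0,0],0,1],
    [[0,0,0],0,1],
    [[0,0,0],0,1],
    [[0,0,0],0,1],
    [[0,0,0],0,1],
  ],
)

```text
t: 8.88
ee_pos: [0.4862, 0.228, 0.0493]
tcp_rot: [0.769, 0.639, 0.0, -0.0]
wrist_force: [-1.4, 0.6, 5.8]
gripper_width: 0.0175
gripper_force: 30.2
```

Request:
carry_out(
  targets=[
    [[0,0,0.0004],0,0.55],
    [[0,0,0],0,0.45],
    [[0,0,0],0,0.35],
    [[0,0,0],0,0.3],
    [[0,0,0],0,0.3],
    [[0,0,0.005],0,0.3],
    [[0,0,0.015],0,0.3],
    [[0,0,0.03],0,0.1],
    [[0,0,0.035],0,-0.3],
    [[0,0,0.035],0,-0.6],
  ],
)

```text
t: 9.72
ee_pos: [0.4858, 0.2273, 0.1705]
tcp_rot: [0.769, 0.639, -0.001, 0.0]
wrist_force: [0.5, 0.6, -0.8]
gripper_width: 0.0615
gripper_force: 0.0
```

Run:
```python
from h import *
s=st(); r=imaging.get_image('scene')['color'][:,:,::-1]; cv2.imwrite('pics/s5.png',r)
w=imaging.get_image('wrist'); cv2.imwrite('pics/w5.png',w['color'][:,:,::-1]); 
o=np.zeros((480,800,3),np.uint8); o[:240,:480]=cv2.resize(r[150:230,290:450],(480,240)); o[240:,:320]=cv2.resize(w['color'][:,:,::-1],(320,240)); o[240:,330:800]=cv2.resize(r[220:360,150:390],(470,240),interpolation=cv2.INTER_CUBIC)
cv2.imwrite('pics/c5.png',o)
```

```text
t 9.72 p [0.4858 0.2273 0.1705] yawY -10.5 tilt [-0.001 -0.001 -1.   ] w 0.0615 F [ 0.5  0.6 -0.8] q [-0.85  0.48  0.48  1.9  -0.29  0.84 -0.4 ]
```

View pics/c5.png

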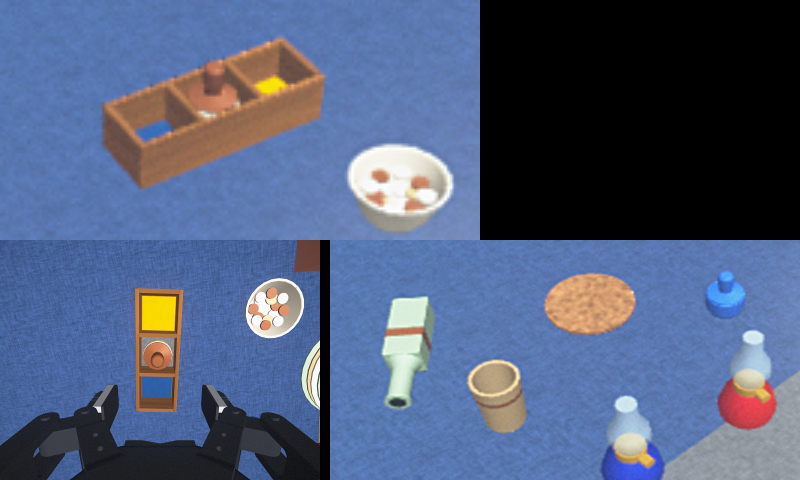

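Run:
```python
from h import *
r=imaging.get_image('scene'); P=lambda u,v,z:np.round(ray(r,u,v,z),4)
S=lambda a,b:(150+(a-330)/1.958,220+(b-240)/1.714)
print('cup',P(*S(496,382),.085),'mat',P(*S(590,302.5),.006),'lip ctr',P(*S(398,402),.021),'bluepot',P(*S(726,278),.064))
print('bottle foot top edge mid',P(*S(412,298),.042),'shoulder mid',P(*S(404,356),.042))
hsv=cv2.cvtColor(cv2.imread('pics/top0.png'),cv2.COLOR_BGR2HSV)
```

```text
cup [ 0.6208 -0.2568  0.085 ] mat [ 0.5291 -0.0741  0.006 ] lip ctr [ 0.5297 -0.3325  0.021 ] bluepot [0.645  0.0401 0.064 ]
bottle foot top edge mid [ 0.4095 -0.24    0.042 ] shoulder mid [ 0.4894 -0.2964  0.042 ]
```

Request:
carry_out(
  targets=[
    [[0.008,-0.03,0.005],0,-1],
    [[0.01,-0.038,0.005],0,-1],
    [[0.01,-0.039,0],0,-1],
    [[0.01,-0.039,0],0,-1],
    [[0.01,-0.039,0],0,-1],
    [[0.01,-0.039,0],0,-1],
    [[0.01,-0.039,0],0,-1],
    [[0.01,-0.039,0],0,-1],
    [[0.01,-0.039,0],0,-1],
    [[0.01,-0.039,0],0,-1],
  ],
)

```text
t: 10.7
ee_pos: [0.5838, -0.1538, 0.1782]
tcp_rot: [0.769, 0.639, -0.0, -0.001]
wrist_force: [1.1, 0.1, 0.1]
gripper_width: 0.0853
gripper_force: 0.0
```

Request:
carry_out(
  targets=[
    [[0.006,-0.03,0.005],0,-1],
    [[0.006,-0.03,0.005],0,-1],
    [[0.006,-0.03,0.005],0,-1],
    [[0.006,-0.02,0.005],0,-1],
    [[0.006,-0.012,0],0,-1],
    [[0,0,0],0,-1],
    [[0,0,0],0,-1],
    [[0,0,0],0,-1],
    [[0,0,0],0,-1],
    [[0,0,0],0,-1],
  ],
)

```text
t: 11.53
ee_pos: [0.6142, -0.2727, 0.199]
tcp_rot: [0.768, 0.64, 0.0, -0.0]
wrist_force: [-0.5, 0.2, 0.0]
gripper_width: 0.0854
gripper_force: 0.0
```

Run:
```python
from h import *
s=st(); w=imaging.get_image('wrist'); cv2.imwrite('pics/w6.png',w['color'][:,:,::-1]); np.save('w6.npy',w['pose'])
for p in ([.611,-.2584,.085],[.616,-.255,.085],[.527,-.072,.006],[.527,-.333,.033],[.5,-.312,.035]): print(p,np.round(proj(w,p),1))
```

```text
t 11.53 p [ 0.6142 -0.2727  0.199 ] yawY -10.4 tilt [-0.     0.001 -1.   ] w 0.0854 F [-0.5  0.2  0. ] q [ 0.09  0.64  0.45  1.5  -0.3   1.07  0.43]
[0.611, -0.2584, 0.085] [310.8 219.1]
[0.616, -0.255, 0.085] [316.8 213.3]
[0.527, -0.072, 0.006] [167.3  -6.1]
[0.527, -0.333, 0.033] [237.2 302.2]
[0.5, -0.312, 0.035] [202.  286.9]
```

View pics/w6.png

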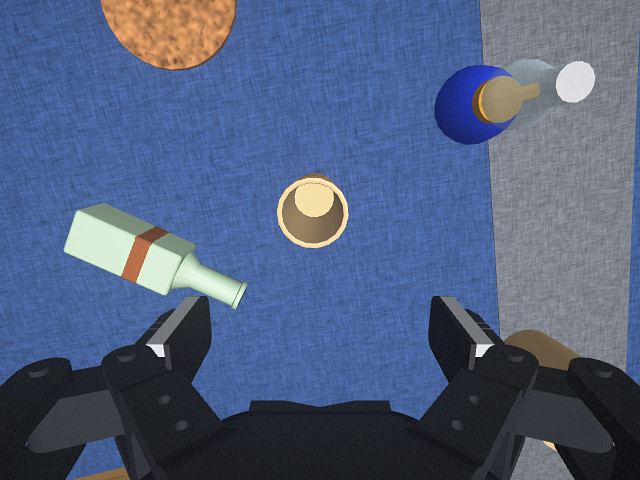

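The cup rim centre is at (312.5,212.5), giving (0.6125, −0.255). The bottle neck runs from (188,270) to (241.5,295.5). I'll take the cup now.

Request:
carry_out(
  targets=[
    [[-0.002,0.009,-0.01],0,-1],
    [[0,0.008,-0.02],0,-1],
    [[0,0,-0.03],0,-1],
    [[0,0,-0.03],0,-1],
    [[0,0,-0.03],0,-1],
    [[0,0,-0.02],0,-1],
    [[0,0,-0.012],0,-1],
    [[0,0,0],0,-1],
    [[0,0,0],0,-0.8],
    [[0,0,0],0,-0.6],
  ],
)

```text
t: 12.42
ee_pos: [0.6131, -0.2576, 0.0488]
tcp_rot: [0.769, 0.639, 0.0, 0.001]
wrist_force: [-0.1, 0.6, 0.6]
gripper_width: 0.0689
gripper_force: 0.0
```

Request:
carry_out(
  targets=[
    [[0,0,0],0,-0.4],
    [[0,0,0],0,-0.3],
    [[0,0,0],0,-0.2],
    [[0,0,0],0,0],
    [[0,0,0],0,0.5],
    [[0,0,0],0,0.5],
    [[0,0,0.002],0,0.5],
    [[0,0,0.01],0,0.5],
    [[0,0,0.02],0,0.5],
    [[0,0,0.03],0,0.5],
  ],
  squeeze=25,
)

```text
t: 13.25
ee_pos: [0.6108, -0.2562, 0.1081]
tcp_rot: [0.769, 0.639, -0.001, -0.002]
wrist_force: [-0.5, -0.1, -1.0]
gripper_width: 0.0502
gripper_force: 26.6
```

Run:
```python
from h import *
r=imaging.get_image('wrist'); st(); r['pose']=np.load('w6.npy')
P=lambda u,v,z:np.round(ray(r,u,v,z),4)
a,b=P(241.5,295.5,.021),P(188,270,.021); d=a-b
print('lip',a,'neckbase',b,np.linalg.norm(d),np.degrees(np.arctan2(d[1],d[0])))
f,g=P(78,211,.042),P(65,250,.042); h=P(168,294,.042); e=h-g
print('foot corners',f,g,np.linalg.norm(f-g),'long edge',np.linalg.norm(e),np.degrees(np.arctan2(e[1],e[0])),'foot mid',(f+g)/2)
print('mat left/right/bottom',P(101,0,.006),P(236,0,.006),P(176,69,.006))
```

```text
t 13.3 p [ 0.6139 -0.2583  0.1158] yawY -10.5 tilt [ 0.005 -0.002 -1.   ] w 0.0501 F [ 2.6 -2.5  2.5] q [ 0.09  0.71  0.42  1.61 -0.35  0.89  0.45]
lip [ 0.5287 -0.332   0.021 ] neckbase [ 0.4858 -0.2981  0.021 ] 0.054677417642021074 -38.316135891965956
foot corners [ 0.4193 -0.2255  0.042 ] [ 0.3965 -0.2557  0.042 ] 0.03784019027436302 long edge 0.09308603547256698 -36.217438459948056 foot mid [ 0.4079 -0.2406  0.042 ]
mat left/right/bottom [ 0.4731 -0.0665  0.006 ] [ 0.5803 -0.0862  0.006 ] [ 0.5183 -0.1269  0.006 ]
```

Request:
carry_out(
  targets=[
    [[-0.0065,0.015,0.02],0,0.5],
    [[-0.0065,0.025,0.02],0,0.5],
    [[-0.0065,0.035,0.02],0,0.5],
    [[-0.0065,0.035,0],0,0.5],
    [[-0.0065,0.035,0],0,0.5],
    [[-0.0065,0.035,0],0,0.5],
    [[-0.0065,0.035,0],0,0.5],
    [[-0.0065,0.035,0],0,0.5],
    [[-0.0065,0.035,0],0,0.5],
    [[-0.0065,0.035,0],0,0.5],
  ],
)

```text
t: 14.13
ee_pos: [0.5467, 0.0645, 0.17]
tcp_rot: [0.769, 0.639, 0.0, 0.0]
wrist_force: [1.0, 0.3, -1.6]
gripper_width: 0.0499
gripper_force: 26.9
```

Request:
carry_out(
  targets=[
    [[-0.0062,0.035,0],0,0.5],
    [[-0.0062,0.035,0],0,0.5],
    [[-0.0062,0.035,0],0,0.5],
    [[-0.0062,0.035,0],0,0.5],
    [[-0.0062,0.035,0],0,0.5],
    [[-0.0062,0.028,0],0,0.5],
    [[-0.0062,0.015,0],0,0.5],
    [[-0.0062,0.007,0],0,0.5],
    [[0,0,0],0,0.5],
    [[0,0,0],0,0.5],
  ],
)

```text
t: 14.97
ee_pos: [0.4976, 0.2868, 0.1695]
tcp_rot: [0.769, 0.639, -0.0, 0.0]
wrist_force: [0.5, -1.2, -1.2]
gripper_width: 0.0499
gripper_force: 26.9
```

```bash
python3 -c "
from h import *
st()"
```

```text
t 14.97 p [0.4976 0.2868 0.1695] yawY -10.5 tilt [ 0.    -0.001 -1.   ] w 0.0499 F [ 0.5 -1.2 -1.2] q [-0.92  0.54  0.5   1.8  -0.32  0.88 -0.47]
```

Request:
carry_out(
  targets=[
    [[0,0.001,-0.01],0,0.5],
    [[0,0,-0.02],0,0.5],
    [[0,0,-0.02],0,0.5],
    [[0,0,-0.015],0,0.5],
    [[0,0,-0.01],0,0.5],
    [[0,0,-0.008],0,0.5],
    [[0,0,-0.005],0,0.5],
    [[0,0,0],0,0.5],
    [[0,0,0],0,0.5],
    [[0,0,0],0,0.5],
  ],
)

```text
t: 15.8
ee_pos: [0.4981, 0.289, 0.0819]
tcp_rot: [0.769, 0.639, 0.001, 0.0]
wrist_force: [-0.0, -0.1, -1.8]
gripper_width: 0.0501
gripper_force: 26.9
```

Request:
carry_out(
  targets=[
    [[0,0,-0.005],0,0.5],
    [[0,0,-0.005],0,0.5],
    [[0,0,-0.004],0,0.5],
    [[0,0,-0.004],0,0.5],
    [[0,0,-0.002],0,0.5],
    [[0,0,-0.001],0,0.5],
    [[0,0,-0.001],0,0.5],
    [[0,0,0],0,0.5],
    [[0,0,0],0,0.5],
    [[0,0,0],0,0.5],
  ],
)

```text
t: 16.63
ee_pos: [0.4977, 0.2889, 0.0593]
tcp_rot: [0.769, 0.639, 0.0, 0.0]
wrist_force: [-0.2, 0.4, -1.8]
gripper_width: 0.0497
gripper_force: 26.9
```

Request:
carry_out(
  targets=[
    [[0,0,-0.0006],0,0.5],
    [[0,0,-0.0006],0,0.5],
    [[0,0,-0.0005],0,0.5],
    [[0,0,-0.0004],0,0.5],
    [[0,0,0],0,0.5],
    [[0,0,0],0,0.5],
    [[0,0,0],0,0.5],
    [[0,0,0],0,0.5],
    [[0,0,0],0,0.5],
    [[0,0,0],0,0.5],
  ],
)

```text
t: 17.47
ee_pos: [0.4978, 0.2893, 0.0583]
tcp_rot: [0.769, 0.639, 0.001, -0.0]
wrist_force: [-4.6, 0.5, 13.3]
gripper_width: 0.05
gripper_force: 27.7
```

Request:
carry_out(
  targets=[
    [[0,0,0.0005],0,0.5],
    [[0,0,0.0003],0,-0.25],
    [[0,0,0],0,-0.4],
    [[0,0,0],0,-0.6],
    [[0,0,0],0,-0.9],
    [[0,0,0],0,-0.9],
    [[0,0,0.01],0,-0.9],
    [[0,0,0.03],0,-0.9],
    [[0,0,0.035],0,-0.9],
    [[0,0,0.035],0,-0.6],
  ],
)

```text
t: 18.3
ee_pos: [0.4973, 0.2883, 0.1694]
tcp_rot: [0.769, 0.639, -0.001, 0.0]
wrist_force: [1.0, 0.4, 0.8]
gripper_width: 0.0709
gripper_force: 0.0
```

Run:
```python
from h import *
s=st(); r=imaging.get_image('scene')['color'][:,:,::-1]; cv2.imwrite('pics/s7.png',r)
```

```text
t 18.3 p [0.4973 0.2883 0.1694] yawY -10.5 tilt [-0.001 -0.001 -1.   ] w 0.0709 F [1.  0.4 0.8] q [-0.93  0.54  0.5   1.8  -0.32  0.89 -0.47]
```

Request:
carry_out(
  targets=[
    [[0.001,-0.03,0.01],3.75,-0.3],
    [[0.001,-0.039,0],3.75,-0.3],
    [[0.001,-0.039,0],3.75,-0.3],
    [[0.001,-0.039,0],3.75,-0.3],
    [[0.001,-0.039,0],3.75,-0.3],
    [[0.001,-0.039,0],3.75,-0.3],
    [[0.001,-0.039,0],3.75,-0.3],
    [[0.001,-0.039,0],3.75,-0.3],
    [[0.001,-0.039,0],3.75,-0.3],
    [[0.001,-0.039,0],3.75,-0.3],
  ],
)

```text
t: 19.18
ee_pos: [0.5074, -0.0942, 0.1787]
tcp_rot: [0.521, 0.853, 0.0, 0.0]
wrist_force: [0.9, 0.8, 0.2]
gripper_width: 0.0558
gripper_force: 0.0
```

Request:
carry_out(
  targets=[
    [[0.001,-0.039,0],3.75,-0.3],
    [[0.001,-0.039,0],3.75,-0.3],
    [[0,-0.039,0],3.75,-0.3],
    [[0,-0.039,0],3.75,-0.3],
    [[0,-0.039,-0.01],3.75,-0.3],
    [[0,-0.02,-0.02],3.75,-0.3],
    [[0,-0.01,-0.02],3.75,-0.3],
    [[0,0,-0.02],0,-0.3],
    [[0,0,0],0,-0.3],
    [[0,0,0],0,-0.3],
  ],
)

```text
t: 20.02
ee_pos: [0.509, -0.3169, 0.1078]
tcp_rot: [0.316, 0.949, 0.0, -0.001]
wrist_force: [0.6, 0.1, 0.5]
gripper_width: 0.0553
gripper_force: 0.0
```

Run:
```python
from h import *
s=st(); w=imaging.get_image('wrist'); cv2.imwrite('pics/w8.png',w['color'][:,:,::-1]); np.save('w8.npy',w['pose'])
for p in ([.5096,-.3187,.033],[.528,-.3325,.033]): print(p,np.round(proj(w,p),1))
# bottle mask: pale green
hsv=cv2.cvtColor(w['color'],cv2.COLOR_RGB2HSV); m=((hsv[...,0]>40)&(hsv[...,0]<85)&(hsv[...,2]>120)&(hsv[...,1]<110)).astype(np.uint8)
n,l,ss,c=cv2.connectedComponentsWithStats(m); 
for i in range(1,n):
  if ss[i][4]>150: print(ss[i],c[i])
i=1+np.argmax(ss[1:,4]); ys,xs=np.where(m>0)
for v in range(ys.min(),ys.max(),12):
  q=xs[ys==v]; 
  if len(q): print(v,q.min(),q.max())
s7=cv2.imread('pics/s7.png')
o=np.zeros((480,800,3),np.uint8); o[:,:640]=w['color'][:,:,::-1]; o[:160,500:800]=cv2.resize(s7[150:230,300:450],(300,160)); cv2.imwrite('pics/c8.png',o)
```

```text
t 20.02 p [ 0.509  -0.3169  0.1078] yawY 53.2 tilt [-0.002  0.001 -1.   ] w 0.0553 F [0.6 0.1 0.5] q [ 0.37  0.6   0.18  1.79 -0.15  0.76  1.55]
[0.5096, -0.3187, 0.033] [315.9 254.3]
[0.528, -0.3325, 0.033] [316.  288.7]
[ 276   13   81  108 8451] [315.76168501  65.98118566]
[ 279  147   75  143 7132] [316.53477285 205.34786876]
13 280 352
25 276 355
37 276 355
49 277 355
61 277 355
73 277 354
85 278 354
97 278 354
109 278 354
157 280 353
169 280 352
181 280 352
193 281 351
205 294 340
217 299 335
229 299 334
241 300 334
253 300 334
265 300 334
277 300 337
```

Request:
carry_out(
  targets=[
    [[0,-0.001,-0.02],0,-0.3],
    [[0,0,-0.025],0,-0.3],
    [[0,0,-0.025],0,-0.3],
    [[0,0,-0.018],0,-0.3],
    [[0,0,-0.01],0,-0.3],
    [[0,0,-0.006],0,-0.3],
    [[0,0,0],0,-0.1],
    [[0,0,0],0,0.1],
    [[0,0,0],0,0.3],
    [[0,0,0],0,0.35],
  ],
  squeeze=20,
)

```text
t: 20.9
ee_pos: [0.5103, -0.3185, 0.0051]
tcp_rot: [0.315, 0.949, -0.0, 0.001]
wrist_force: [0.9, -0.8, -0.2]
gripper_width: 0.028
gripper_force: 0.0
```

Request:
carry_out(
  targets=[
    [[0,0,0],0,0.45],
    [[0,0,0],0,0.6],
    [[0,0,0],0,0.8],
    [[0,0,0],0,0.8],
    [[0,0,0],0,0.8],
    [[0,0,0.004],0,0.8],
    [[0,0,0.008],0,0.8],
    [[-0.001,0.001,0.012],0,0.8],
    [[-0.002,0.002,0.013],0,0.8],
    [[-0.004,0.003,0.013],0,0.8],
  ],
  squeeze=20,
)

```text
t: 21.73
ee_pos: [0.5026, -0.3119, 0.0552]
tcp_rot: [0.315, 0.949, 0.0, 0.0]
wrist_force: [0.4, 0.2, -2.9]
gripper_width: 0.0231
gripper_force: 20.2
```

Run:
```python
from h import *
s=st(); print(s['wrist_torque']); w=imaging.get_image('wrist'); cv2.imwrite('pics/w9.png',w['color'][:,:,::-1]); s=imaging.get_image('scene'); cv2.imwrite('pics/s9.png',s['color'][:,:,::-1])
hsv=cv2.cvtColor(w['color'],cv2.COLOR_RGB2HSV); m=((hsv[...,0]>40)&(hsv[...,0]<85)&(hsv[...,2]>120)&(hsv[...,1]<110)).astype(np.uint8)
n,l,ss,c=cv2.connectedComponentsWithStats(m); print([list(q) for q in ss[1:] if q[4]>150])
```

```text
t 21.73 p [ 0.5026 -0.3119  0.0552] yawY 53.2 tilt [ 0. -0. -1.] w 0.0231 F [ 0.4  0.2 -2.9] q [ 0.38  0.66  0.16  1.86 -0.16  0.63  1.56]
[-0.0775335  -0.1292435  -0.01144531]
[[np.int32(263), np.int32(0), np.int32(114), np.int32(103), np.int32(11537)], [np.int32(261), np.int32(139), np.int32(119), np.int32(241), np.int32(19909)], [np.int32(285), np.int32(379), np.int32(72), np.int32(17), np.int32(866)]]
```

```bash
cat >> h.py <<'E'
def tilt(yaw=-36.8,g=.132):
    """fit the held bottle's tilt (90 = upright) by silhouette overlap in the scene camera"""
    s=monitor.read_state(); r=imaging.get_image('scene'); im=r['color']
    cv2.imwrite('pics/tl_%05.2f.png'%s['t'],im[:,:,::-1])
    hsv=cv2.cvtColor(im,cv2.COLOR_RGB2HSV); m=((hsv[...,0]>40)&(hsv[...,0]<90)&(hsv[...,2]>90)&(hsv[...,1]<110)&(hsv[...,1]>15))
    m[:120]=0
    G=np.array(s['ee_pos'])+[0,0,.021]; d=np.array([np.cos(np.radians(yaw)),np.sin(np.radians(yaw)),0]); z=np.array([0,0,1.]); n=np.cross(z,d); res=[]
    for th in range(-20,131,3):
        a=np.radians(th); ax=d*np.cos(a)+z*np.sin(a); up=-d*np.sin(a)+z*np.cos(a)
        k=np.zeros(m.shape,np.uint8)
        for s0,s1,h in ((0,.095,.021),(.095,.15,.011)):
            pts=[proj(r,G+ax*(q-g)+n*e*h+up*f*h) for q in(s0,s1) for e in(-1,1) for f in(-1,1)]
            cv2.fillConvexPoly(k,cv2.convexHull(np.array(pts,np.float32)).astype(int),1)
        k=k>0; res.append(((k&m).sum()/((k|m)[k.any(1)].sum()+1),th))
    print('tilt',sorted(res)[::-1][:4],m.sum())
E
python3 - <<'E'
from h import *
tilt()
E
```

```text
tilt [(np.float64(0.19368879216539717), 52), (np.float64(0.1891348088531187), 58), (np.float64(0.1882229232386961), 55), (np.float64(0.18058455114822547), 49)] 2075
```

Run:
```python
import cv2,numpy as np,glob
s=cv2.imread('pics/s9.png');w=cv2.imread('pics/w9.png');s7=cv2.imread('pics/s7.png')
o=np.zeros((600,800,3),np.uint8); o[:420,:480]=cv2.resize(s[170:380,80:320],(480,420)); o[:240,480:]=cv2.resize(w,(320,240)); o[430:590,:300]=cv2.resize(s7[150:230,300:450],(300,160)); 
cv2.imwrite('pics/c9.png',o)
```

```text
(no output)
```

View pics/c9.png

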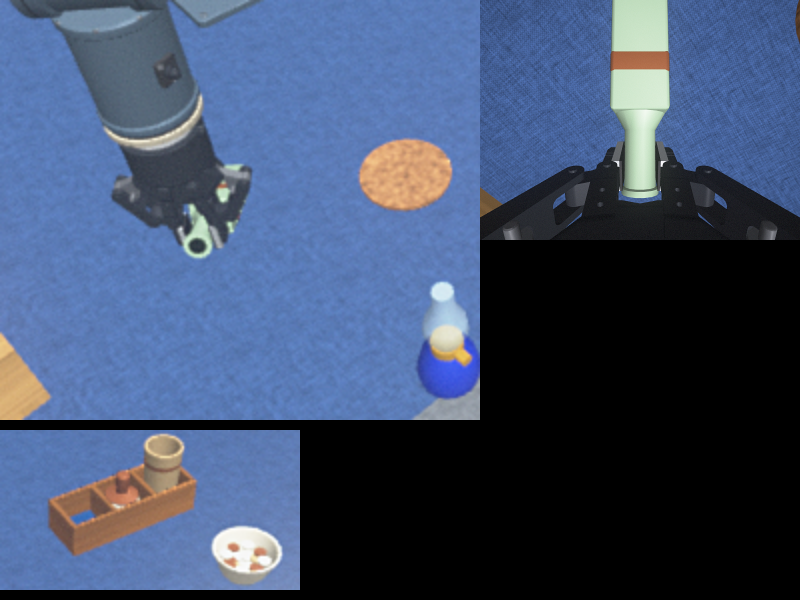

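The wrist view shows the bottle nearly horizontal in the grip, because the neck's friction stops it swinging. The lower-left crop shows the cup standing upright in the yellow cell with the pot beside it. I'll lower the bottle again and grip it by the 28 mm lip, where the short contact will let it pivot.

Request:
carry_out(
  targets=[
    [[0.003,-0.002,-0.008],0,0.8],
    [[0.002,-0.002,-0.01],0,0.8],
    [[0.001,-0.001,-0.01],0,0.8],
    [[0.001,-0.001,-0.009],0,0.8],
    [[0,0,-0.006],0,0.8],
    [[0,0,-0.004],0,0.8],
    [[0,0,-0.0025],0,0.8],
    [[0,0,0],0,0.8],
    [[0,0,0],0,0.8],
    [[0,0,0],0,0.8],
  ],
)

```text
t: 22.72
ee_pos: [0.5093, -0.3181, 0.0042]
tcp_rot: [0.315, 0.949, 0.0, -0.0]
wrist_force: [1.8, -0.8, 4.3]
gripper_width: 0.0232
gripper_force: 20.2
```

Request:
carry_out(
  targets=[
    [[0,0,0],0,0.42],
    [[0,0,0],0,0.3],
    [[0,0,0],0,0.05],
    [[0,0,0],0,0.05],
    [[0.004,-0.003,0],0,0.05],
    [[0.005,-0.004,0],0,0.05],
    [[0.005,-0.003,0],0,0.05],
    [[0,0,0],0,0.05],
    [[0,0,0],0,0.05],
    [[0,0,0],0,0.05],
  ],
)

```text
t: 23.55
ee_pos: [0.5235, -0.328, 0.0042]
tcp_rot: [0.315, 0.949, 0.0, -0.0]
wrist_force: [-0.4, 0.2, -0.4]
gripper_width: 0.0403
gripper_force: 0.0
```

Run:
```python
from h import *
s=st(); w=imaging.get_image('wrist'); cv2.imwrite('pics/w10.png',w['color'][:,:,::-1])
hsv=cv2.cvtColor(w['color'],cv2.COLOR_RGB2HSV); m=((hsv[...,0]>40)&(hsv[...,0]<85)&(hsv[...,2]>120)&(hsv[...,1]<110)).astype(np.uint8)
n,l,ss,c=cv2.connectedComponentsWithStats(m); print([q.tolist() for q in ss[1:] if q[4]>100])
ys,xs=np.where(m>0)
for v in range(200,420,6):
  q=xs[ys==v]
  if len(q): print(v,q.min(),q.max(),len(q),end=' | ')
d=np.array([np.cos(np.radians(-36.8)),np.sin(np.radians(-36.8)),0]); T=np.array(s['ee_pos'])
print()
for o in (-.02,-.01,0,.005,.01): p=T+d*o; print(o,np.round(proj(w,[p[0],p[1],.035]),1),np.round(proj(w,[p[0],p[1],.021]),1))
```

```text
t 23.55 p [ 0.5235 -0.328   0.0042] yawY 53.2 tilt [-0.  0. -1.] w 0.0403 F [-0.4  0.2 -0.4] q [ 0.4   0.76  0.14  1.81 -0.17  0.58  1.57]
[[238, 0, 161, 26, 3960], [243, 82, 152, 276, 26810]]
200 274 363 90 | 206 278 359 82 | 212 282 355 74 | 218 285 352 68 | 224 287 351 65 | 230 287 351 65 | 236 287 351 65 | 242 287 351 65 | 248 287 351 65 | 254 287 351 65 | 260 287 351 65 | 266 287 350 64 | 272 288 350 63 | 278 288 350 63 | 284 288 350 63 | 290 288 350 63 | 296 288 349 62 | 302 288 349 62 | 308 288 349 62 | 314 288 349 62 | 320 289 349 61 | 326 288 349 62 | 332 289 354 61 | 338 286 354 66 | 344 284 352 69 | 350 290 346 57 | 356 303 332 30 | 
-0.02 [316.2 287.1] [316.5 272.3]
-0.01 [316.2 314.9] [316.6 297.7]
0 [316.3 341.6] [316.6 322. ]
0.005 [316.3 354.5] [316.6 333.9]
0.01 [316.3 367.1] [316.6 345.5]
```

The lip sits at rows 332–346, within 1–2 mm of the pad centre. I'll close on it and lift along the arc.

Request:
carry_out(
  targets=[
    [[0,0,0],0,0.25],
    [[0,0,0],0,0.35],
    [[0,0,0],0,0.5],
    [[0,0,0],0,0.8],
    [[0,0,0],0,0.8],
    [[-0.002,0.0015,0.01],0,0.8],
    [[-0.003,0.002,0.014],0,0.8],
    [[-0.004,0.003,0.015],0,0.8],
    [[-0.008,0.006,0.017],0,0.8],
    [[-0.008,0.006,0.017],0,0.8],
  ],
  squeeze=22,
)

```text
t: 24.43
ee_pos: [0.4981, -0.3093, 0.0791]
tcp_rot: [0.315, 0.949, -0.0, 0.0]
wrist_force: [-0.4, 0.9, -2.0]
gripper_width: 0.0261
gripper_force: 21.8
```

Run:
```python
from h import *
s=st(); print(s['wrist_torque'],s['gripper_force']); w=imaging.get_image('wrist'); cv2.imwrite('pics/w11.png',w['color'][:,:,::-1])
hsv=cv2.cvtColor(w['color'],cv2.COLOR_RGB2HSV); m=((hsv[...,0]>40)&(hsv[...,0]<85)&(hsv[...,2]>100)&(hsv[...,1]<110)).astype(np.uint8)
n,l,ss,c=cv2.connectedComponentsWithStats(m); print([q.tolist() for q in ss[1:] if q[4]>100])
ys,xs=np.where(m>0)
for v in range(0,420,12):
  q=xs[ys==v]
  if len(q): print(v,q.min(),q.max(),len(q),end=' | ')
```

```text
t 24.43 p [ 0.4981 -0.3093  0.0791] yawY 53.2 tilt [ 0. -0. -1.] w 0.0261 F [-0.4  0.9 -2. ] q [ 0.37  0.63  0.17  1.85 -0.16  0.67  1.56]
[ 0.03654152  0.0546356  -0.05018499] 21.75167078152299
[[268, 0, 102, 76, 7384], [264, 104, 110, 235, 18543]]
0 271 366 96 | 12 271 366 96 | 24 270 367 98 | 36 270 367 98 | 48 269 368 100 | 60 269 368 100 | 72 268 369 102 | 108 267 370 104 | 120 266 371 106 | 132 266 372 107 | 144 265 372 108 | 156 265 373 109 | 168 265 373 109 | 180 269 369 101 | 192 273 366 94 | 204 277 361 85 | 216 289 350 62 | 228 291 348 58 | 240 291 348 58 | 252 291 348 58 | 264 290 348 59 | 276 290 349 60 | 288 290 349 60 | 300 290 349 60 | 312 289 350 62 | 324 289 350 26 | 336 285 354 70 |
```

Request:
carry_out(
  targets=[
    [[-0.0115,0.0086,0.0145],0,0.8],
    [[-0.0115,0.0086,0.0145],0,0.8],
    [[-0.014,0.0105,0.012],0,0.8],
    [[-0.014,0.0105,0.012],0,0.8],
    [[-0.012,0.009,0.012],0,0.8],
    [[-0.008,0.006,0.015],0,0.8],
    [[0,0,0.02],0,0.8],
    [[0,0,0.02],0,0.8],
    [[0,0,0.01],0,0.8],
    [[0,0,0],0,0.8],
  ],
)

```text
t: 25.32
ee_pos: [0.4282, -0.2568, 0.2101]
tcp_rot: [0.315, 0.949, -0.0, 0.002]
wrist_force: [0.7, -0.0, -3.4]
gripper_width: 0.0259
gripper_force: 22.0
```

Request:
carry_out(
  targets=[
    [[0,0,0],0,0.8],
    [[0,0,0],0,0.8],
    [[0,0,0],0,0.8],
    [[0,0,0],0,0.8],
    [[0,0,0],0,0.8],
    [[0,0,0],0,0.8],
    [[0,0,0],0,0.8],
    [[0,0,0],0,0.8],
    [[0,0,0],0,0.8],
    [[0,0,0],0,0.8],
  ],
)

```text
t: 26.15
ee_pos: [0.4276, -0.2564, 0.2074]
tcp_rot: [0.315, 0.949, -0.0, -0.0]
wrist_force: [0.1, -0.1, -3.8]
gripper_width: 0.0261
gripper_force: 22.0
```

Run:
```python
from h import *
s=st(); print(s['wrist_torque'],s['gripper_force']); w=imaging.get_image('wrist'); cv2.imwrite('pics/w12.png',w['color'][:,:,::-1])
hsv=cv2.cvtColor(w['color'],cv2.COLOR_RGB2HSV); m=((hsv[...,0]>40)&(hsv[...,0]<85)&(hsv[...,2]>100)&(hsv[...,1]<110)).astype(np.uint8)
n,l,ss,c=cv2.connectedComponentsWithStats(m); print([q.tolist() for q in ss[1:] if q[4]>100])
ys,xs=np.where(m>0)
for v in range(0,420,12):
  q=xs[ys==v]
  if len(q): print(v,q.min(),q.max(),len(q),end=' | ')
d=np.array([np.cos(np.radians(-36.8)),np.sin(np.radians(-36.8)),0]); T=np.array(s['ee_pos'])+[0,0,.021]
print()
for th in (60,75,90,105):
  a=np.radians(th); ax=d*np.cos(a)+np.array([0,0,np.sin(a)]); up=-d*np.sin(a)+np.array([0,0,np.cos(a)])
  print(th,[np.round(proj(w,T+ax*(q-.153)+up*o),0).tolist() for q,o in ((0,.021),(.06,.021),(.095,.021),(.12,.012),(0,0))])
```

```text
t 26.15 p [ 0.4276 -0.2564  0.2074] yawY 53.2 tilt [-0. -0. -1.] w 0.0261 F [ 0.1 -0.1 -3.8] q [ 0.29  0.35  0.22  1.93 -0.1   0.87  1.48]
[-0.01401525 -0.10470974  0.00168932] 21.96226219413802
[[288, 208, 62, 14, 748], [280, 227, 78, 139, 7688]]
216 290 347 58 | 228 286 351 66 | 240 281 356 76 | 252 280 357 78 | 264 281 357 77 | 276 281 356 76 | 288 289 350 62 | 300 289 350 62 | 312 290 350 60 | 324 285 354 28 | 336 286 354 22 | 348 288 350 27 | 360 300 338 39 | 
60 [[318.0, 94.0], [317.0, 144.0], [317.0, 186.0], [317.0, 241.0], [318.0, 125.0]]
75 [[318.0, 151.0], [318.0, 182.0], [317.0, 208.0], [317.0, 252.0], [318.0, 179.0]]
90 [[318.0, 203.0], [318.0, 219.0], [317.0, 234.0], [317.0, 267.0], [318.0, 230.0]]
105 [[318.0, 254.0], [318.0, 258.0], [317.0, 261.0], [317.0, 284.0], [318.0, 281.0]]
```

The bottle now hangs upright: its foot edge is at row 208, against a prediction of 203 for 90°. I'll carry it smoothly to the mat and turn it by 26.3° to match the tray.

Request:
carry_out(
  targets=[
    [[0.002,0.0036,0],1.5,0.8],
    [[0.005,0.009,0],2.5,0.8],
    [[0.008,0.0146,0],3,0.8],
    [[0.01,0.018,0],3,0.8],
    [[0.012,0.022,0],3.2,0.8],
    [[0.0125,0.0237,0],3.2,0.8],
    [[0.0125,0.0237,0],3.2,0.8],
    [[0.012,0.022,0],3,0.8],
    [[0.01,0.018,0],2.2,0.8],
    [[0.008,0.0146,0],1.5,0.8],
  ],
)

```text
t: 27.03
ee_pos: [0.5208, -0.0833, 0.2074]
tcp_rot: [0.087, 0.996, 0.001, 0.0]
wrist_force: [0.4, -0.4, -3.6]
gripper_width: 0.0261
gripper_force: 22.0
```

Request:
carry_out(
  targets=[
    [[0.005,0.009,0],0,0.8],
    [[0.002,0.0036,0],0,0.8],
    [[0,0,-0.006],0,0.8],
    [[0,0,-0.012],0,0.8],
    [[0,0,-0.014],0,0.8],
    [[0,0,-0.01],0,0.8],
    [[0,0,-0.007],0,0.8],
    [[0,0,0],0,0.8],
    [[0,0,0],0,0.8],
    [[0,0,0],0,0.8],
  ],
)

```text
t: 27.87
ee_pos: [0.5269, -0.075, 0.1588]
tcp_rot: [0.091, 0.996, -0.0, 0.0]
wrist_force: [0.5, -0.6, -3.3]
gripper_width: 0.0261
gripper_force: 22.0
```

```bash
cat >> h.py <<'E'
def look(name,yaw,g):
    s=st(); w=imaging.get_image('wrist'); cv2.imwrite(f'pics/{name}.png',w['color'][:,:,::-1])
    hsv=cv2.cvtColor(w['color'],cv2.COLOR_RGB2HSV); m=((hsv[...,0]>40)&(hsv[...,0]<85)&(hsv[...,2]>100)&(hsv[...,1]<110)).astype(np.uint8)
    n,l,ss,c=cv2.connectedComponentsWithStats(m); print([q.tolist() for q in ss[1:] if q[4]>100])
    d=np.array([np.cos(np.radians(yaw)),np.sin(np.radians(yaw)),0]); T=np.array(s['ee_pos'])+[0,0,.021]
    for th in (80,90,100):
        a=np.radians(th); ax=d*np.cos(a)+np.array([0,0,np.sin(a)]); up=-d*np.sin(a)+np.array([0,0,np.cos(a)])
        print(th,[np.round(proj(w,T+ax*(q-g)+up*o),0).tolist() for q,o in ((0,.021),(.06,.021),(.095,.021))])
E
python3 -c "
from h import *
look('w13',-10.5,.153)"
```

```text
t 27.87 p [ 0.5269 -0.075   0.1588] yawY 79.5 tilt [ 0.001 -0.    -1.   ] w 0.0261 F [ 0.5 -0.6 -3.3] q [ 0.02  0.45  0.05  1.91 -0.03  0.78  1.47]
[[288, 204, 62, 15, 794], [280, 224, 78, 142, 8423], [576, 395, 64, 18, 470]]
80 [[318.0, 168.0], [318.0, 193.0], [318.0, 216.0]]
90 [[318.0, 202.0], [318.0, 219.0], [318.0, 233.0]]
100 [[318.0, 236.0], [318.0, 244.0], [318.0, 251.0]]
```

Request:
carry_out(
  targets=[
    [[0,0,-0.004],0,0.8],
    [[0,0,-0.004],0,0.8],
    [[0,0,-0.003],0,0.8],
    [[0,0,-0.002],0,0.8],
    [[0,0,-0.001],0,0.8],
    [[0,0,-0.001],0,0.8],
    [[0,0,-0.001],0,0.8],
    [[0,0,0],0,0.8],
    [[0,0,0],0,0.8],
    [[0,0,0],0,0.8],
  ],
)

```text
t: 28.75
ee_pos: [0.5277, -0.075, 0.1436]
tcp_rot: [0.091, 0.996, -0.0, 0.001]
wrist_force: [-2.1, -0.1, 7.8]
gripper_width: 0.0261
gripper_force: 22.6
```

Request:
carry_out(
  targets=[
    [[0,0,-0.0005],0,0.8],
    [[0,0,-0.0005],0,0.8],
    [[0,0,-0.0005],0,0.8],
    [[0,0,-0.0005],0,0.8],
    [[0,0,0],0,0.8],
    [[0,0,0],0,0.8],
    [[0,0,0],0,0.8],
    [[0,0,0],0,0.8],
    [[0,0,0],0,0.8],
    [[0,0,0],0,0.8],
  ],
)

```text
t: 29.58
ee_pos: [0.5293, -0.0752, 0.1433]
tcp_rot: [0.091, 0.996, -0.0, 0.003]
wrist_force: [-2.6, -1.1, 22.8]
gripper_width: 0.0258
gripper_force: 23.3
```

Request:
carry_out(
  targets=[
    [[0,0,0.0008],0,0.8],
    [[0,0,0.0008],0,0.8],
    [[0,0,0.0005],0,0.8],
    [[0,0,0],0,0.8],
    [[0,0,0],0,0.8],
    [[0,0,0],0,0.8],
    [[0,0,0],0,0.8],
    [[0,0,0],0,0.8],
    [[0,0,0],0,0.8],
    [[0,0,0],0,0.8],
  ],
)

```text
t: 30.42
ee_pos: [0.5275, -0.0749, 0.1435]
tcp_rot: [0.091, 0.996, -0.0, 0.001]
wrist_force: [-0.4, -0.1, 9.6]
gripper_width: 0.0263
gripper_force: 22.7
```

```bash
python3 -c "
from h import *
look('w14',-10.5,.156)"
```

```text
t 30.42 p [ 0.5275 -0.0749  0.1435] yawY 79.5 tilt [ 0.002 -0.    -1.   ] w 0.0263 F [-0.4 -0.1  9.6] q [ 0.02  0.47  0.05  1.93 -0.03  0.74  1.48]
[[287, 201, 63, 16, 862], [280, 222, 78, 144, 8455], [593, 405, 47, 14, 363]]
80 [[318.0, 166.0], [318.0, 191.0], [318.0, 213.0]]
90 [[318.0, 201.0], [318.0, 217.0], [318.0, 231.0]]
100 [[318.0, 236.0], [318.0, 243.0], [318.0, 250.0]]
```

Request:
carry_out(
  targets=[
    [[0,0,0.0003],0,0.38],
    [[0,0,0],0,0.34],
    [[0,0,0],0,0.3],
    [[0,0,0],0,0.1],
    [[0,0,0],0,-0.2],
    [[0,0,0.01],0,-0.2],
    [[0,0,0.02],0,-0.2],
    [[0,0,0.02],0,-0.2],
    [[0,0,0],0,-0.2],
    [[0,0,0],0,-0.2],
  ],
)

```text
t: 31.3
ee_pos: [0.5274, -0.0746, 0.1943]
tcp_rot: [0.091, 0.996, 0.0, 0.001]
wrist_force: [0.5, 0.2, -0.2]
gripper_width: 0.0514
gripper_force: 0.0
```

Request:
carry_out(
  targets=[
    [[0,0,0],0,-0.2],
    [[0,0,0],0,-0.2],
    [[0,0,0],0,-0.2],
    [[0,0,0],0,-0.2],
    [[0,0,0],0,-0.2],
    [[0,0,0],0,-0.2],
    [[0,0,0],0,-0.2],
    [[0,0,0],0,-0.2],
    [[0,0,0],0,-0.2],
    [[0,0,0],0,-0.2],
  ],
)

```text
t: 32.13
ee_pos: [0.5266, -0.0746, 0.1928]
tcp_rot: [0.091, 0.996, -0.0, 0.0]
wrist_force: [0.5, 0.2, 0.1]
gripper_width: 0.0512
gripper_force: 0.0
```

Run:
```python
from h import *
s=st(); w=imaging.get_image('wrist'); sc=imaging.get_image('scene')
o=np.zeros((480,800,3),np.uint8); o[:,:500]=cv2.resize(w['color'][80:400,150:483,::-1],(500,480)); o[:,500:]=cv2.resize(sc['color'][150:342,210:330,::-1],(300,480)); cv2.imwrite('pics/c15.png',o)
for z in (.161,.101,.006):
  print(z,[np.round((np.array(proj(w,[.5275+a,-.075+b,z]))-[150,80])*1.5,0).tolist() for a,b in ((0,0),(.0206+.0038,.0038-.0206))])
```

```text
t 32.13 p [ 0.5266 -0.0746  0.1928] yawY 79.5 tilt [ 0. -0. -1.] w 0.0512 F [0.5 0.2 0.1] q [ 0.01  0.41  0.06  1.87 -0.03  0.87  1.47]
0.161 [[251.0, 296.0], [216.0, 368.0]]
0.101 [[252.0, 247.0], [225.0, 304.0]]
0.006 [[252.0, 205.0], [233.0, 247.0]]
```

View pics/c15.png

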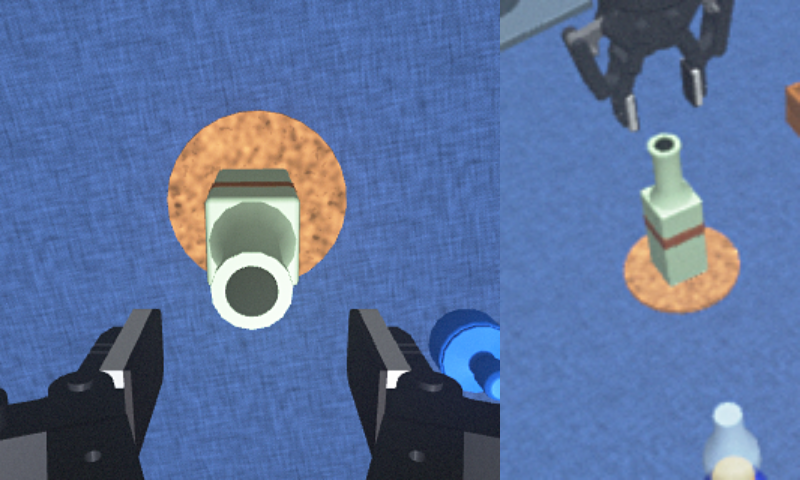

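The bottle stands upright on the mat, free of the gripper. Its mouth is at crop pixel (251,290), so it is centred and square. I'll regrasp it lower on the neck.

Request:
carry_out(
  targets=[
    [[-0.002,0,-0.01],0,-0.2],
    [[0,0,-0.02],0,-0.2],
    [[0,0,-0.02],0,-0.2],
    [[0,0,-0.013],0,-0.2],
    [[0,0,-0.006],0,-0.2],
    [[0,0,0],0,-0.2],
    [[0,0,0],0,0.1],
    [[0,0,0],0,0.3],
    [[0,0,0],0,0.37],
    [[0,0,0],0,0.42],
  ],
  squeeze=35,
)

```text
t: 33.07
ee_pos: [0.5253, -0.0749, 0.1248]
tcp_rot: [0.091, 0.996, -0.0, 0.001]
wrist_force: [-0.4, -1.1, 5.4]
gripper_width: 0.0258
gripper_force: 34.0
```

Request:
carry_out(
  targets=[
    [[0,0,0],0,0.5],
    [[0,0,0],0,0.8],
    [[0,0,0],0,0.8],
    [[0,0,0],0,0.8],
    [[0,0,0],0,0.8],
    [[0,0,0.002],0,0.8],
    [[0,0,0.006],0,0.8],
    [[0,0,0.012],0,0.8],
    [[0,0,0.02],0,0.8],
    [[0,0,0.02],0,0.8],
  ],
  squeeze=35,
)

```text
t: 33.9
ee_pos: [0.5238, -0.0744, 0.1842]
tcp_rot: [0.091, 0.996, -0.0, -0.001]
wrist_force: [0.5, -0.6, -3.6]
gripper_width: 0.0257
gripper_force: 34.7
```

Request:
carry_out(
  targets=[
    [[-0.001,0.004,0.01],0,0.8],
    [[-0.002,0.01,0.006],0,0.8],
    [[-0.0035,0.017,0],0,0.8],
    [[-0.0045,0.022,0],0,0.8],
    [[-0.005,0.025,0],0,0.8],
    [[-0.005,0.025,0],0,0.8],
    [[-0.005,0.025,0],0,0.8],
    [[-0.005,0.025,0],0,0.8],
    [[-0.005,0.025,0],0,0.8],
    [[-0.0045,0.022,0],0,0.8],
  ],
)

```text
t: 34.73
ee_pos: [0.4825, 0.128, 0.1991]
tcp_rot: [0.09, 0.996, 0.0, -0.001]
wrist_force: [0.2, 0.6, -3.1]
gripper_width: 0.026
gripper_force: 34.7
```

Request:
carry_out(
  targets=[
    [[-0.0035,0.018,0],0,0.8],
    [[-0.0025,0.012,0],0,0.8],
    [[-0.0015,0.008,0],0,0.8],
    [[-0.0007,0.0035,0],0,0.8],
    [[0,0,0],0,0.8],
    [[0,0,0],0,0.8],
    [[0,0,0],0,0.8],
    [[0,0,0],0,0.8],
    [[0,0,0],0,0.8],
    [[0,0,0],0,0.8],
  ],
)

```text
t: 35.57
ee_pos: [0.476, 0.1664, 0.1998]
tcp_rot: [0.092, 0.996, -0.0, 0.0]
wrist_force: [1.3, -0.4, -3.4]
gripper_width: 0.026
gripper_force: 34.7
```

```bash
python3 -c "
from h import *
look('w16',-10.5,.14)
w=imaging.get_image('wrist')
for a in (-.093,-.031,.031): print([np.round(proj(w,[.4862+a*.182+b*.983,.228+a*.983-b*.182,.048]),0).tolist() for b in (-.031,.031)])
hsv=cv2.cvtColor(w['color'],cv2.COLOR_RGB2HSV); m=((hsv[...,0]<16)&(hsv[...,1]>120)&(hsv[...,2]>70)).astype(np.uint8)
m=cv2.morphologyEx(m,cv2.MORPH_CLOSE,np.ones((5,5)))
n,l,ss,c=cv2.connectedComponentsWithStats(m); print([q.tolist() for q in ss[1:] if q[4]>200])
"
```

```text
t 35.57 p [0.476  0.1664 0.1998] yawY 79.5 tilt [ 0. -0. -1.] w 0.026 F [ 1.3 -0.4 -3.4] q [-0.44  0.36  0.01  1.92 -0.    0.86  0.96]
[[285, 207, 68, 16, 848], [276, 228, 86, 159, 10113]]
80 [[318.0, 172.0], [318.0, 201.0], [317.0, 226.0]]
90 [[318.0, 205.0], [318.0, 223.0], [317.0, 239.0]]
100 [[318.0, 238.0], [318.0, 246.0], [317.0, 254.0]]
[[280.0, 185.0], [282.0, 258.0]]
[[357.0, 185.0], [355.0, 258.0]]
[[435.0, 185.0], [429.0, 258.0]]
[[281, 173, 238, 91, 9492], [39, 252, 112, 102, 8781], [588, 400, 52, 29, 252]]
```

```bash
python3 -c "
from h import *
w=imaging.get_image('wrist')
for z in (0,.048):
  for a in (-.096,.096): print(z,a,[np.round(proj(w,[.4862+a*.182+b*.983,.228+a*.983-b*.182,z]),0).tolist() for b in (-.034,-.028,.028)])
hsv=cv2.cvtColor(w['color'],cv2.COLOR_RGB2HSV)
for u in (380,400,420): print(u,[(v,hsv[v,u].tolist()) for v in range(160,215,4)])
"
```

```text
0 -0.096 [[282.0, 175.0], [282.0, 182.0], [284.0, 240.0]]
0 0.096 [[489.0, 176.0], [489.0, 182.0], [481.0, 240.0]]
0.048 -0.096 [[276.0, 181.0], [276.0, 188.0], [278.0, 255.0]]
0.048 0.096 [[516.0, 181.0], [515.0, 189.0], [506.0, 255.0]]
380 [(160, [111, 135, 178]), (164, [110, 134, 171]), (168, [110, 136, 152]), (172, [110, 128, 135]), (176, [11, 159, 101]), (180, [12, 139, 92]), (184, [13, 162, 186]), (188, [8, 55, 144]), (192, [20, 36, 128]), (196, [21, 33, 160]), (200, [9, 147, 201]), (204, [11, 150, 200]), (208, [10, 153, 198]), (212, [10, 148, 197])]
400 [(160, [110, 136, 184]), (164, [110, 136, 182]), (168, [110, 134, 186]), (172, [110, 133, 172]), (176, [131, 41, 100]), (180, [13, 141, 94]), (184, [13, 155, 187]), (188, [12, 155, 210]), (192, [105, 7, 144]), (196, [9, 179, 138]), (200, [9, 146, 206]), (204, [10, 145, 207]), (208, [10, 147, 210]), (212, [10, 149, 211])]
420 [(160, [110, 131, 177]), (164, [110, 138, 178]), (168, [111, 135, 168]), (172, [110, 135, 193]), (176, [111, 138, 177]), (180, [11, 129, 99]), (184, [13, 157, 184]), (188, [13, 161, 196]), (192, [108, 24, 157]), (196, [8, 41, 118]), (200, [11, 104, 98]), (204, [12, 139, 88]), (208, [11, 146, 89]), (212, [13, 156, 88])]
```

The tray edges match my model to within 1–2 px, so I'm lowering the bottle.

Request:
carry_out(
  targets=[
    [[-0.0005,0.0005,-0.006],0,0.8],
    [[0,0,-0.01],0,0.8],
    [[0,0,-0.01],0,0.8],
    [[0,0,-0.008],0,0.8],
    [[0,0,-0.006],0,0.8],
    [[0,0,-0.004],0,0.8],
    [[0,0,0],0,0.8],
    [[0,0,0],0,0.8],
    [[0,0,0],0,0.8],
    [[0,0,0],0,0.8],
  ],
)

```text
t: 36.55
ee_pos: [0.4757, 0.1675, 0.1562]
tcp_rot: [0.091, 0.996, 0.0, 0.0]
wrist_force: [-0.2, 0.3, -3.9]
gripper_width: 0.0259
gripper_force: 34.7
```

Request:
carry_out(
  targets=[
    [[0,0,-0.005],0,0.8],
    [[0,0,-0.005],0,0.8],
    [[0,0,-0.004],0,0.8],
    [[0,0,-0.003],0,0.8],
    [[0,0,-0.002],0,0.8],
    [[0,0,-0.001],0,0.8],
    [[0,0,0],0,0.8],
    [[0,0,0],0,0.8],
    [[0,0,0],0,0.8],
    [[0,0,0],0,0.8],
  ],
)

```text
t: 37.38
ee_pos: [0.4755, 0.1674, 0.136]
tcp_rot: [0.091, 0.996, 0.0, 0.0]
wrist_force: [0.5, 0.2, -2.8]
gripper_width: 0.0258
gripper_force: 34.7
```

Request:
carry_out(
  targets=[
    [[0,0,-0.001],0,0.8],
    [[0,0,-0.001],0,0.8],
    [[0,0,-0.001],0,0.8],
    [[0,0,-0.001],0,0.8],
    [[0,0,-0.0005],0,0.8],
    [[0,0,0],0,0.8],
    [[0,0,0],0,0.8],
    [[0,0,0],0,0.8],
    [[0,0,0],0,0.8],
    [[0,0,0],0,0.8],
  ],
)

```text
t: 38.22
ee_pos: [0.4755, 0.1674, 0.1313]
tcp_rot: [0.091, 0.996, 0.0, 0.0]
wrist_force: [-0.4, -0.2, -4.3]
gripper_width: 0.0253
gripper_force: 34.7
```

Request:
carry_out(
  targets=[
    [[0,0,-0.0006],0,0.8],
    [[0,0,-0.0006],0,0.8],
    [[0,0,-0.0006],0,0.8],
    [[0,0,-0.0005],0,0.8],
    [[0,0,0],0,0.8],
    [[0,0,0],0,0.8],
    [[0,0,0],0,0.8],
    [[0,0,0],0,0.8],
    [[0,0,0],0,0.8],
    [[0,0,0],0,0.8],
  ],
)

```text
t: 39.05
ee_pos: [0.4754, 0.1674, 0.129]
tcp_rot: [0.091, 0.996, -0.0, -0.0]
wrist_force: [-0.3, -0.1, -3.9]
gripper_width: 0.0257
gripper_force: 34.7
```

Request:
carry_out(
  targets=[
    [[0,0,-0.0005],0,0.8],
    [[0,0,-0.0005],0,0.8],
    [[0,0,-0.0005],0,0.8],
    [[0,0,0],0,0.8],
    [[0,0,0],0,0.8],
    [[0,0,0],0,0.8],
    [[0,0,0],0,0.8],
    [[0,0,0],0,0.8],
    [[0,0,0],0,0.8],
    [[0,0,0],0,0.8],
  ],
)

```text
t: 39.88
ee_pos: [0.4764, 0.1675, 0.1288]
tcp_rot: [0.091, 0.996, 0.001, 0.001]
wrist_force: [-1.8, -0.8, 12.6]
gripper_width: 0.0262
gripper_force: 35.2
```

Request:
carry_out(
  targets=[
    [[0,0,0.0006],0,0.8],
    [[0,0,0.0004],0,0.8],
    [[0,0,0],0,0.8],
    [[0,0,0],0,0.38],
    [[0,0,0],0,0.34],
    [[0,0,0],0,0.3],
    [[0,0,0],0,0.1],
    [[0,0,0],0,-0.2],
    [[0,0,0],0,-0.3],
    [[0,0,0],0,-0.3],
  ],
)

```text
t: 40.72
ee_pos: [0.4754, 0.1674, 0.1284]
tcp_rot: [0.091, 0.996, -0.0, -0.0]
wrist_force: [-0.4, -0.0, -0.1]
gripper_width: 0.0554
gripper_force: 0.0
```

Request:
carry_out(
  targets=[
    [[0,0,0.005],0,-0.3],
    [[0,0,0.015],0,-0.3],
    [[0,0,0.03],0,-0.3],
    [[0,0,0.03],0,-0.3],
    [[0,0,0.03],0,-0.3],
    [[0,0,0.02],0,-0.3],
    [[0,0,0.01],0,-0.3],
    [[0,0,0],0,-0.3],
    [[0,0,0],0,-0.3],
    [[0,0,0],0,-0.3],
  ],
)

```text
t: 41.55
ee_pos: [0.4749, 0.1672, 0.2677]
tcp_rot: [0.091, 0.996, -0.0, -0.001]
wrist_force: [-0.6, -0.3, -1.2]
gripper_width: 0.0555
gripper_force: 0.0
```

Run:
```python
from h import *
st(); w=imaging.get_image('wrist'); cv2.imwrite('pics/w20.png',w['color'][:,:,::-1]); sc=imaging.get_image('scene'); cv2.imwrite('pics/s20.png',sc['color'][:,:,::-1])
for r,n in ((w,'w'),(sc,'s')):
  hsv=cv2.cvtColor(r['color'],cv2.COLOR_RGB2HSV); m=((hsv[...,0]>40)&(hsv[...,0]<90)&(hsv[...,2]>90)&(hsv[...,1]<110)&(hsv[...,1]>15)).astype(np.uint8)
  k,l,ss,c=cv2.connectedComponentsWithStats(m); print(n,[q.tolist() for q in ss[1:] if q[4]>100])
  print('expect lip',np.round(proj(r,[.475,.167,.165]),0),'shoulder',np.round(proj(r,[.475,.167,.105]),0),'z50',np.round(proj(r,[.475,.167,.05]),0))
```

```text
t 41.55 p [0.4749 0.1672 0.2677] yawY 79.5 tilt [-0.001 -0.001 -1.   ] w 0.0555 F [-0.6 -0.3 -1.2] q [-0.44  0.29  0.01  1.82 -0.    1.03  0.96]
w [[299, 186, 41, 6, 196], [295, 194, 49, 53, 1546]]
expect lip [318. 240.] shoulder [318. 221.] z50 [319. 210.]
s [[395, 0, 22, 7, 118], [417, 0, 34, 17, 489], [85, 7, 38, 29, 832], [248, 56, 31, 18, 386], [506, 120, 16, 15, 158], [28, 129, 32, 27, 457], [331, 148, 22, 38, 486], [331, 184, 22, 13, 129], [571, 236, 69, 52, 880], [396, 275, 79, 40, 183]]
expect lip [342. 150.] shoulder [342. 170.] z50 [341. 187.]
```

The bottle is upright in the blue cell: in the scene image it is centred on column 342 and its lip is at row 148, as predicted. The gripper is clear, so I'm handing in.

```bash
python3 -c "
from rig import manip
print(manip.sign_off())"
```

```text
the job is handed in; nothing more can be done
None
```

The job is handed in at 41.6 s, with no verdict shown: the pot, tumbler and bottle were set in their cells in the order asked, with the bottle let go on the mat and regrasped on the way. Its first pick-up by the neck would not pivot and was redone by the lip, it was pressed to about 23 N on the mat, and I viewed 11 pictures where 10 were allowed.

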